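# Scrub the sample cylinder and clip the brush away

## Task

Take the long brush from its pot and scrub out the metal cylinder: press the end bristles firmly onto the cylinder's inner floor and draw the brush back up to near the mouth, three full strokes, without crushing the end bristles flat. Then put the brush away upright in the spring clip on the stand, pushing its handle gently in through the jaws until it snaps home with the collar just above the jaws, and let go. Leave the other things where they are.

Things in the scene. Friction and masses are not known exactly. Their poses are not given: they have to be found in the camera images.
- brush: Long cylinder brush, 200 mm, about 92 g, handle up in the white pot at the start. Origin at the free tip of the end bristles, z along the brush to the handle's top. From the tip: springy end tuft 0-20 mm (solid radius 13), side bristles 20-72 mm (solid radius 17, seen as 20), wire stem, round wooden handle of diameter 18 mm from 104 to 200 mm, a collar of diameter 30 mm at 140-145 mm.
- brush_handle (a point): Where to grip the brush: centre of the handle's free part above the collar (145-200 mm from the tip), 172 mm from the tip. The clip takes the handle below the collar.
- tuft (a joint): How far the springy end tuft of the brush is pushed in along the brush, m: 0 free, 0.015 crushed flat. It starts to give at 1.3 N and then takes 0.42 N per mm (about 3 N at 4 mm, 7.5 N at 15 mm).
- cylinder: Upright opaque metal cylinder fixed to the bench, 130 mm tall, outer diameter 62 mm (foot 96 mm, lip 68 mm), bore diameter 50 mm. Origin at the centre of its underside, z up. Its foot is of unknown thickness: the flat inner floor lies somewhere 17 to 45 mm above the bench, different each time, to be found by touch.
- cylinder_mouth (a point): Centre of the cylinder's open mouth, 130 mm above the bench.
- caddy: White plastic pot fixed to the bench, 85 mm tall, outer diameter 54 mm (foot 80 mm), bore 46 mm, inner floor 6 mm above the bench; the brush stands in it at the start. Origin at the centre of its underside.
- clip: Stand fixed to the bench (base wooden, 130 x 110 x 6 mm, post behind, topping out at 156 mm) with an open-fronted spring clip facing the robot. Origin at bench height on the upright axis where the clipped handle sits; x points from the open front to the back: push the handle in along +x, starting 40 mm or more in front. With the collar on the jaws the brush tip is 16 mm above the bench.
- clip_seat (a point): Centre of the clip, 144 mm above the bench on the clip's axis. Two upright steel jaws (radius 5 mm, at x -8 and y +-11.5 mm, 132-156 mm high) spring out sideways, 2 N per mm. The 18 mm handle touches them at x about -17 mm, meets its peak resistance (some 5 to 15 N) near x -8 mm and snaps home to x 0 against a rigid stop (face at x +9 mm).
- bowl: Bystander: steel bowl, diameter 110 mm, height 50 mm; origin at its underside.
- washbottle: Bystander: white plastic bottle, diameter 60 mm, height 130 mm; origin at its underside.
- beaker: Bystander: glass beaker, diameter 80 mm, height 90 mm; origin at its underside.
- tray: Bystander: white plastic tray, 140 x 100 x 40 mm; origin at its underside.
Mind the look-alikes: they are no part of the job. Leave any purple or red look-alike of the cylinder alone.

How it is judged:
On the way, in this order (a step that is already met when the one before it is completed fails the run):
1. first stroke down: the end tuft is pressed on the inner floor of the metal cylinder (squashed over 4 mm) (horizontal distance between brush and cylinder_mouth below 0.02 m and value of joint tuft above 0.004 m and z of brush in the frame of cylinder below 0.06 m), for 0.1 s.
2. first stroke up: the tip is drawn up to within 45 mm of the mouth (or beyond), over the bore, tuft free (horizontal distance between brush and cylinder_mouth below 0.02 m and value of joint tuft below 0.002 m and z of brush in the frame of cylinder above 0.085 m).
3. second stroke down: the end tuft is pressed on the inner floor of the metal cylinder (squashed over 4 mm) (all of step 1), for 0.1 s.
4. second stroke up: the tip is drawn up to within 45 mm of the mouth (or beyond), over the bore, tuft free (all of step 2).
5. third stroke down: the end tuft is pressed on the inner floor of the metal cylinder (squashed over 4 mm) (all of step 3), for 0.1 s.
6. third stroke up: the tip is drawn up to within 45 mm of the mouth (or beyond), over the bore, tuft free (all of step 4).
7. the brush is upright in the spring clip, snapped home (x of brush in the frame of clip between -0.006 and 0.006 m and y of brush in the frame of clip between -0.006 and 0.006 m and z of brush in the frame of clip between 0.01 and 0.028 m and angle between brush's own z axis and vertical below 0.12 rad), for 0.2 s.
At the end, for the whole second after the job is handed in: The brush stands at rest and released in the spring clip: its axis within 6 mm of the clip's axis in x and in y, its tip 10 to 28 mm above the bench (16 mm = collar on the jaws), less than 0.12 rad from upright (all of step 7 and linear speed of brush below 0.02 m/s and angular speed of brush below 0.2 rad/s); the robot touches nothing.
It fails at once if the end tuft is crushed flat (squashed over 13.5 mm) (value of joint tuft above 0.0135 m).
It fails at once if the brush is rammed into the clip stand with over 40 N (contact force between brush and clip above 40 N).
It fails at once if the bowl, bottle, beaker or tray is shifted over 20 mm (distance of any of bowl, washbottle, beaker, tray from where it was at the start of the episode above 0.02 m).
It also fails if it takes over 70 s, if anything falls off the work surface, if the arm or the gripper's body presses on something with over 40 N, if the wrist force passes 120 N, or if a joint passes its speed limit or range.

## Robot

A 6-joint arm with a two-finger parallel gripper is mounted at the origin on the work surface. World frame = base frame: x ahead of the robot, y to its left, z up, the work surface at z = 0. Lengths are in m, angles in rad, forces in N, time in s.
With the tool pointing down it reaches from about 0.25 to 0.725 m from the base axis. Payload 4 kg.
Tool frame: the origin (TCP) lies at the very end of the fingers, on their centre line; the grasp point (between the pads) lies 19 mm behind it (tcp_to_grasp is the distance from the TCP to the grasp point, in m); y points along the fingers, x is the direction in which the jaws open and shut, and the axes are right-handed (so a half turn about y gives the same grasp; the last joint's range is limited). The gripper opens to 85 mm and grips with 20 to 120 N. Pads are 22 mm wide; open, the fingers measure 114 mm over their backs; the gripper's body (76 mm by 85 mm) begins 54 mm behind the grasp point. The pads swing forward as they close: fully open they stand 13 mm farther back than shut.
Start: joints at [1.157, 0.241, 0.005, 1.335, 0, 1.571], TCP at [0.201, 0.458, 0.231] pointing down, gripper open.
Joint ranges: [-2.72, 2.72], [-1.05, 1.87], [-1.09, 1.28], [-1.99, 2.15], [-1.42, 1.44], [-3.14, 3.14]. Speed limits (rad/s): [2.79, 2.79, 3.14, 3.14, 3.14, 3.14].

## Interface

Orientations are given as a unit quaternion [w, x, y, z].
In Python, from bench import * gives the robot as it stands.
- The arm moves only by the tool send_rows, never from a script. Its argument "plan" is a list of rows, each a list of 7 numbers: the shift along the tool's x, y, z in mm, then the turn, a rotation vector about the tool's x, y, z in rad, then the finger opening in mm, from 0 to 85.4. A call has 1 to 12 rows; each row shifts and turns the pose as measured when the row begins, along the tool's axes as they then stand; what a row does not reach is not made up. A row lasts 1/8 s, in which the tool goes at most 62.5 mm and 10.7 degrees, less where a joint would pass 70% of its speed; a pose out of reach is approached as far as the arm can. A call with a gripper value outside its range is refused whole. The fingers move at their own pace and stop on an object; "grip_force" is the grip in N (left out, the last holds). Time passes only in rows, so rows that do not move let the fingers close. It gives the time, the measured TCP pose, the force and the opening at its end, in the units of the state.
- get_obs(): the state, without advancing time (a new reading comes with each control period).
- get_image(name): name is "scene" or "top" or "wrist"; returns a dict with "img" (384x512x3 uint8, red, green, blue), "range_z" (384x512 float32, m along the optical axis (not along the pixel's ray), 0 where there is no reading), "fx", "fy", "cx", "cy" (pixels), "R" (3x3) and "t" (3): a world point X has camera coordinates R X + t. Camera axes: x right, y down, z forward; pixel columns grow to the right and rows downward; lengths in m; the calibration is good to about 2 mm. The wrist camera is an equidistant fisheye: a pixel r from the principal point sees the ray r / f radians off the axis. A picture is of the moment at which its call begins.
- finish_job(): hands the job in, once; it reports no verdict.
The state is a dict: "time": time; "joint_positions": joint angles; "joint_velocities": joint speeds; "effort": joint torques, N m; "ee_pos": TCP position; "eef_rot": TCP orientation; "force": force on the tool from outside, world axes, zero at the start; "moment": the same for the moment, N m; "grip_width": opening from 0.0 (shut) to 1.0 (fully open).
Only numpy, scipy, OpenCV 4.12 (cv2) and the standard library are available. Lean on these libraries where they do the work, as an engineer would, in place of code of your own. Each camera call takes 0.05 s, during which the arm holds its last target. There are 200 camera calls.

## Working session

There is one attempt and no reset: what is moved stays moved. The work goes in short steps, Python scripts to look and compute and a tool call to move; the robot and the scene stay as the last step left them, time stands still between calls to the robot, and variables do not carry over. Pictures are saved under pics/ and viewed, about 8 in all and at most 12, crops included, and the job is handed in when it is done.

Besides the shell and the picture viewer there is one more tool, called after "Call:" by a JSON object that holds its "fn" and its "kwargs", one argument or row to a line. send_rows: Moves the arm, as the interface text tells. Its arguments: {"type":"object","properties":{"plan":{"type":"array","items":{"type":"array","items":{"type":"number"}}},"grip_force":{"type":"number"}},"required":["plan"]}

```bash
mkdir -p pics
cat > h.py <<'E'
from bench import *
import numpy as np, cv2
def save(d,fn,crop=None,s=1):
    im=d["img"][:,:,::-1]
    if crop: u0,v0,u1,v1=crop; im=im[v0:v1,u0:u1]
    if s!=1: im=cv2.resize(im,None,fx=s,fy=s,interpolation=cv2.INTER_CUBIC)
    cv2.imwrite("pics/"+fn,im)
def px(d,u,v,z=None):
    "world point at pixel, from depth or on plane z"
    r=np.array([(u-d["cx"])/d["fx"],(v-d["cy"])/d["fy"],1.])
    R=np.array(d["R"]);t=np.array(d["t"]);o=-R.T@t;w=R.T@r
    k=d["range_z"][int(v),int(u)] if z is None else (z-o[2])/w[2]
    return o+k*w
E
python3 - <<'E'
from h import *
import pickle
D={n:get_image(n) for n in("scene","top")}
pickle.dump(D,open("d0.pkl","wb"))
for n in D: save(D[n],n+"0.png",s=1.5)
o=get_obs();print(o)
for n in D:print(n,D[n]["fx"],D[n]["cx"],D[n]["cy"],-np.array(D[n]["R"]).T@D[n]["t"])
E
```

```text
{'time': 0.1, 'joint_positions': array([ 1.15704724e+00,  2.41345226e-01,  3.86711437e-03,  1.33520073e+00,
       -2.80435030e-05,  1.57079813e+00]), 'joint_velocities': array([ 1.54726681e-04, -2.29222238e-03,  4.45684722e-03, -3.74306894e-04,
        1.32148597e-03,  4.82174752e-05]), 'effort': array([ 2.97893030e-04, -3.73138082e+01,  2.53009629e+01,  1.08216325e-02,
        6.79862251e-05,  2.75887238e-06]), 'ee_pos': array([0.20080424, 0.45729187, 0.23050131]), 'eef_rot': array([-0.59166773,  0.59241219,  0.38608525, -0.38718893]), 'force': array([ 0.03459432, -0.4037129 , -0.09469237]), 'moment': array([-0.03129329,  0.00527183, -0.01263981]), 'grip_width': 1.0016281034561196}
scene 371.8956688470158 251.17167770309692 192.93524643115643 [ 1.31853305 -0.04635735  0.92309227]
top 401.5623475147438 248.44170935579737 196.32935135920224 [0.4765893  0.01019039 1.4931363 ]
```

View pics/scene0.png

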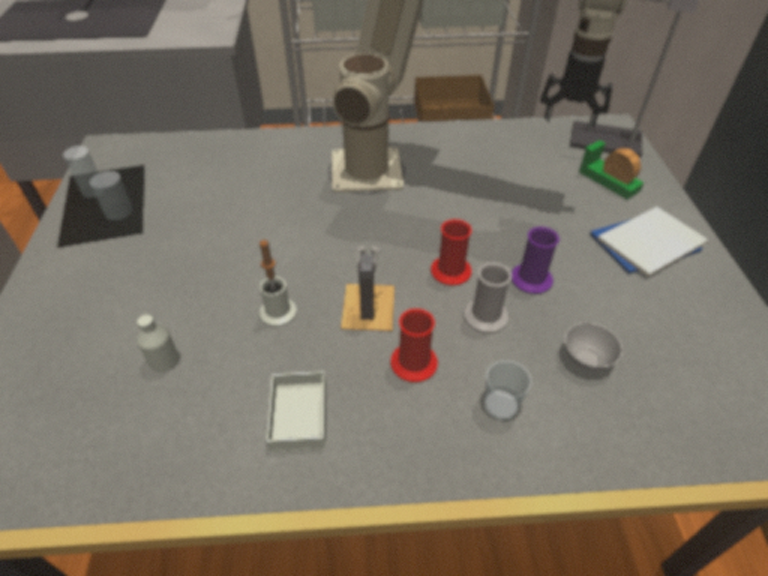

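View pics/top0.png

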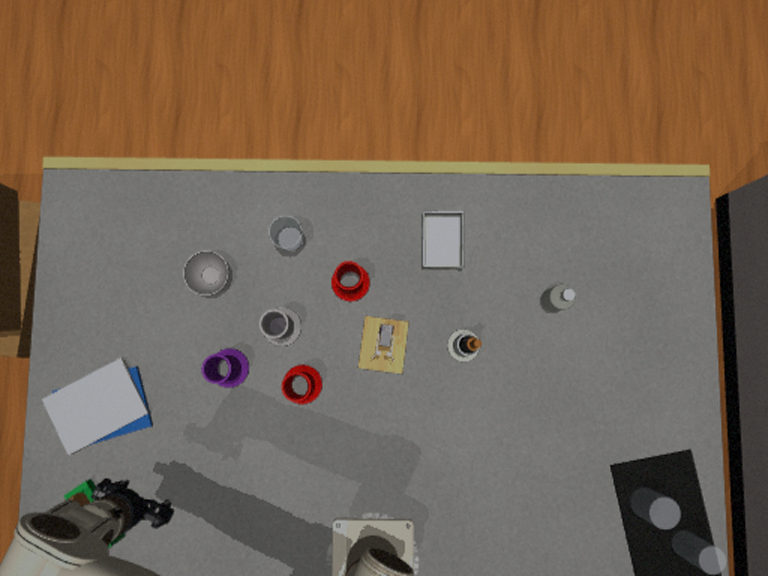

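The scene picture shows the grey metal cylinder at (490,297), the white pot with the brush at (275,295) and the clip stand at (368,290). In the top picture they are at (280,326), (463,345) and (384,343). The look-alikes are the red cylinders at top (350,281) and (302,384) and the purple one at (225,368). Next is a close crop of the three things I need.

Run:
```python
from h import *
import pickle
D=pickle.load(open("d0.pkl","rb"));d=D["top"]
save(d,"crop.png",(165,190,335,260),4.6)
save(D["scene"],"crop2.png",(160,140,350,260),4.2)
for n,(u,v,z) in dict(cylfoot=(280.5/1.5,326/1.5,.01),potfoot=(463/1.5,345.5/1.5,.01),handtop=(473/1.5,343.5/1.5,None),board=(384/1.5,345/1.5,.006)).items(): print(n,px(d,u,v,z))
# point cloud of brush & clip
for n,d in D.items():
    v,u=np.mgrid[:384,:512];k=d["range_z"];P=np.stack([(u-d["cx"])/d["fx"]*k,(v-d["cy"])/d["fy"]*k,k],-1)-np.array(d["t"])
    P=P@np.array(d["R"])
    def q(name,m):
        p=P[m&(k>0)]
        if len(p):print(n,name,len(p),p.mean(0).round(4),p.min(0).round(4),p.max(0).round(4))
    X,Y,Z=P[...,0],P[...,1],P[...,2]
    q("handle",(X>.3)&(X<.6)&(Y<-.1)&(Y>-.35)&(Z>.13)&(Z<.3))
    q("handletop",(X>.3)&(X<.6)&(Y<-.1)&(Y>-.35)&(Z>.175)&(Z<.3))
    q("pot",(X>.3)&(X<.6)&(Y<-.1)&(Y>-.35)&(Z>.078)&(Z<.09))
    q("clip",(abs(X-.4)<.12)&(abs(Y)<.06)&(Z>.1))
    q("clipbase",(abs(X-.4)<.12)&(abs(Y)<.06)&(Z>.003)&(Z<.01))
    q("cylmouth",(abs(X-.42)<.07)&(abs(Y-.21)<.055)&(Z>.122)&(Z<.137))
```

```text
cylfoot [0.55372263 0.23145236 0.01      ]
potfoot [ 0.51062841 -0.21766227  0.01      ]
handtop [ 0.51102332 -0.21159962  0.19018089]
board [ 0.50989581 -0.02374027  0.006     ]
scene handle 156 [ 0.5184 -0.2172  0.1728] [ 0.503  -0.2316  0.13  ] [ 0.5278 -0.2043  0.2093]
scene handletop 71 [ 0.5176 -0.2172  0.1958] [ 0.5045 -0.2268  0.1758] [ 0.5262 -0.2095  0.2093]
scene pot 157 [ 0.5161 -0.2177  0.083 ] [ 0.4874 -0.2431  0.078 ] [ 0.5404 -0.1927  0.0894]
scene clip 89 [ 0.5    -0.0201  0.1531] [ 0.472  -0.0402  0.134 ] [0.5199 0.0055 0.1601]
scene clipbase 505 [0.4323 0.0025 0.0059] [ 0.2801 -0.06    0.003 ] [0.52   0.0599 0.0099]
scene cylmouth 111 [0.412  0.1825 0.1289] [0.3825 0.1554 0.1222] [0.4482 0.2084 0.1347]
top handle 69 [ 0.5115 -0.2144  0.1757] [ 0.4987 -0.2262  0.1466] [ 0.5256 -0.2033  0.2107]
top handletop 31 [ 0.5116 -0.2162  0.2026] [ 0.5042 -0.2242  0.1753] [ 0.5202 -0.2101  0.2107]
top pot 82 [ 0.5112 -0.2122  0.0832] [ 0.4858 -0.243   0.0782] [ 0.5383 -0.193   0.0895]
top clip 79 [ 0.5037 -0.0204  0.1556] [ 0.4737 -0.0407  0.1353] [0.5199 0.0059 0.1621]
top clipbase 707 [ 0.4201 -0.0015  0.0056] [ 0.2809 -0.0584  0.003 ] [0.5176 0.0598 0.01  ]
top cylmouth 98 [0.4125 0.1849 0.1289] [0.3812 0.1551 0.122 ] [0.4448 0.2073 0.1358]
```

View pics/crop.png

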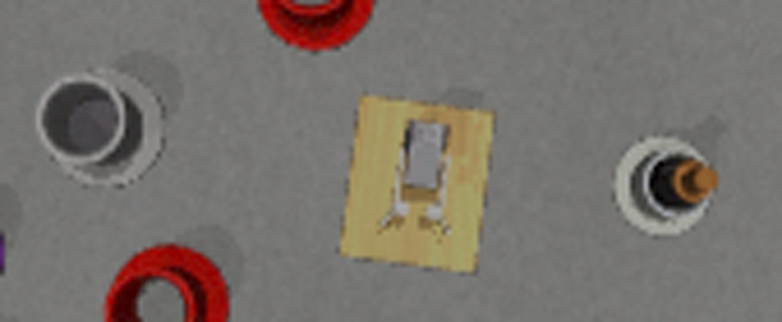

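View pics/crop2.png

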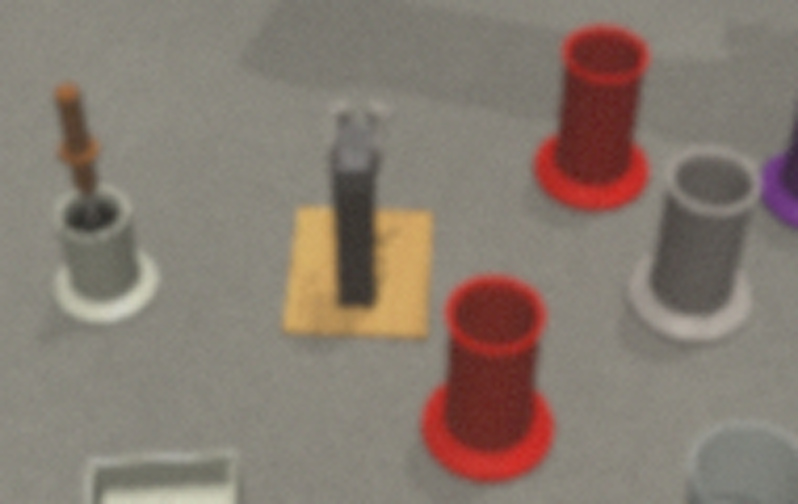

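The crops confirm the choice: the grey mouth is at top crop (82,121). The clip jaws are at about (401,212) and (434,215), and the board is turned slightly. The brush handle is at (705,181). Now the numbers.

```bash
cat >> h.py <<'E'
from scipy.spatial.transform import Rotation as Ro
def pose():
    o=get_obs();w,x,y,z=o["eef_rot"];return o,np.array(o["ee_pos"]),Ro.from_quat([x,y,z,w])
def cloud(d):
    v,u=np.mgrid[:384,:512];k=d["range_z"]
    P=np.stack([(u-d["cx"])/d["fx"]*k,(v-d["cy"])/d["fy"]*k,k],-1)-np.array(d["t"])
    return (P@np.array(d["R"])),k>0
def go(target,yaw=None):
    "tool-frame shift in mm to the target; rotation vector to tool-down with tool x along yaw"
    o,p,R=pose(); out=[(R.inv().apply(np.array(target)-p)*1000).round(1)]
    if yaw is not None:
        x=np.array([np.cos(yaw),np.sin(yaw),0]);y=np.array([0,0,-1.])
        T=Ro.from_matrix(np.c_[x,y,np.cross(x,y)]);out.append((R.inv()*T).as_rotvec().round(4)); out.append((T.inv().apply(np.array(target)-p)*1000).round(1))
    return out
E
python3 - <<'E'
from h import *
import pickle
D=pickle.load(open("d0.pkl","rb"));d=D["top"]
c=lambda u,v,z=None:px(d,165+u/4.6,190+v/4.6,z).round(4)
print("mouth",c(82,121,.13),"footcyl",c(107,129,.005))
b=[c(363,95,.006),c(494,112,.006),c(472,270,.006),c(341,252,.006)];print("board",b,np.mean(b,0))
for e in (b[0]-b[3],b[1]-b[2]):print(np.arctan2(e[1],e[0]),np.linalg.norm(e))
for e in (b[0]-b[1],b[3]-b[2]):print(np.arctan2(-e[0],e[1]),np.linalg.norm(e))
print("jaws",c(401,212,.156),c(434,215,.156),"post",c(426,122,.156),c(423,187,.156))
print("pot",c(662,186,.005),"handle top",c(706,181,.206))
for n,d in D.items():
    P,ok=cloud(d);X,Y,Z=np.moveaxis(P,-1,0)
    m=ok&(abs(X-.55)<.06)&(abs(Y-.23)<.06)&(Z>.124)&(Z<.137)
    p=P[m];A=np.c_[p[:,:2],np.ones(len(p))];s=np.linalg.lstsq(A,(p[:,:2]**2).sum(1),rcond=None)[0]
    print(n,"mouth fit",s[:2]/2,np.sqrt(s[2]+(s[:2]**2).sum()/4),(p.min(0)+p.max(0))/2)
    m=ok&(abs(X-.51)<.03)&(abs(Y+.2177)<.04)&(Z>.079)&(Z<.091)
    p=P[m];A=np.c_[p[:,:2],np.ones(len(p))];s=np.linalg.lstsq(A,(p[:,:2]**2).sum(1),rcond=None)[0]
    print(n,"pot fit",s[:2]/2,np.sqrt(s[2]+(s[:2]**2).sum()/4))
    m=ok&(abs(X-.51)<.05)&(abs(Y+.021)<.05)&(Z>.125)
    p=P[m];print(n,"clip",p[np.argsort(p[:,0])].round(3)[::4].tolist())
for y in(-.135,3.0066): print(go([.511,-.216,.30],y))
print(pose()[2].as_matrix().round(3))
E
```

```text
mouth [0.5508 0.2278 0.13  ] footcyl [0.5514 0.2275 0.005 ]
board [array([0.581 , 0.0217, 0.006 ]), array([ 0.5684, -0.084 ,  0.006 ]), array([ 0.4419, -0.067 ,  0.006 ]), array([0.4551, 0.0378, 0.006 ])] [ 0.5116   -0.022875  0.006   ]
-0.1271889554930845 0.1269252535943891
-0.13358699659137196 0.12763718110331332
-0.11864543179370049 0.10644834428021883
-0.12529440244327386 0.10562802658385699
jaws [ 0.4863 -0.0078  0.156 ] [ 0.4844 -0.0316  0.156 ] post [ 0.5513 -0.0253  0.156 ] [ 0.5044 -0.0235  0.156 ]
pot [ 0.5104 -0.2193  0.005 ] handle top [ 0.5096 -0.219   0.206 ]
scene mouth fit [0.55594316 0.22933305] 0.029968894796108144 [0.55443569 0.23019115 0.12925613]
scene pot fit [ 0.51400416 -0.21801925] 0.020455873534218568
scene clip [[0.472, -0.04, 0.146], [0.483, 0.002, 0.144], [0.486, -0.031, 0.158], [0.489, -0.01, 0.159], [0.49, -0.004, 0.156], [0.492, -0.032, 0.147], [0.492, -0.01, 0.158], [0.493, -0.007, 0.151], [0.494, -0.007, 0.139], [0.495, -0.007, 0.148], [0.497, -0.001, 0.158], [0.499, -0.005, 0.155], [0.5, -0.035, 0.155], [0.502, -0.035, 0.14], [0.505, -0.005, 0.157],
[... 1923 characters left out ...]
7], [0.53, -0.017, 0.157], [0.53, -0.023, 0.155], [0.533, -0.03, 0.16], [0.533, -0.013, 0.154], [0.536, -0.013, 0.159], [0.536, -0.037, 0.158], [0.537, -0.03, 0.153], [0.54, -0.017, 0.157], [0.54, -0.033, 0.153], [0.543, -0.027, 0.157], [0.543, -0.033, 0.157], [0.546, -0.02, 0.158], [0.546, -0.037, 0.159], [0.547, -0.01, 0.136], [0.55, -0.013, 0.155], [0.55, -0.023, 0.152], [0.553, -0.017, 0.152]]
[array([-491.9,  -68.6, -554.7]), array([ 1.200e-03,  1.292e+00, -1.600e-03]), array([ 398. ,  -69.5, -625.4])]
[array([-491.9,  -68.6, -554.7]), array([-1.7000e-03, -1.8496e+00, -1.3000e-03]), array([-398. ,  -69.5,  625.4])]
[[ 0.402 -0.001 -0.916]
 [ 0.916 -0.002  0.402]
 [-0.002 -1.    -0.   ]]
```

Call:
{"fn": "send_rows", "kwargs": {
  "plan": [
    [0,-40,0,0,0,0,85],
    [0,-40,0,0,0.16,0,85],
    [0,0,0,0,0.16,0,85],
    [0,0,0,0,0.16,0,85],
    [0,0,0,0,0.16,0,85],
    [0,0,0,0,0.16,0,85],
    [0,0,0,0,0.16,0,85],
    [0,0,0,0,0.16,0,85],
    [0,0,0,0,0.17,0,85]
  ],
  "grip_force": 60
}}

```text
time: 1.23
ee_pos: [0.1997, 0.4548, 0.3079]
eef_rot: [-0.7, 0.709, -0.064, 0.06]
force: [-0.2, -0.1, 0.4]
grip_width: 0.996
```

Call:
{"fn": "send_rows", "kwargs": {
  "plan": [
    [26,0,-42,0,0,0,85],
    [26,0,-42,0,0,0,85],
    [26,0,-42,0,0,0,85],
    [26,0,-42,0,0,0,85],
    [26,0,-42,0,0,0,85],
    [26,0,-42,0,0,0,85],
    [26,0,-42,0,0,0,85],
    [26,0,-42,0,0,0,85],
    [26,0,-42,0,0,0,85],
    [26,0,-42,0,0,0,85],
    [26,0,-42,0,0,0,85],
    [26,0,-42,0,0,0,85]
  ]
}}

```text
time: 2.72
ee_pos: [0.4228, -0.1108, 0.3102]
eef_rot: [-0.698, 0.711, -0.062, 0.057]
force: [-0.0, 0.9, -0.1]
grip_width: 0.996
```

Run:
```python
from h import *
print(pose()[1],go([.512,-.217,.26],-.13))
```

```text
[ 0.42279647 -0.11075908  0.31021174] [array([106.1,  51.2, -88.8]), array([ 0.0184, -0.0389, -0.0069]), array([102.2,  50.2, -93.8])]
```

Call:
{"fn": "send_rows", "kwargs": {
  "plan": [
    [0,0,0,0.018,-0.039,-0.007,85],
    [34,0,-31,0,0,0,85],
    [34,0,-31,0,0,0,85],
    [34,0,-31,0,0,0,85],
    [0,0,0,0,0,0,85],
    [0,0,0,0,0,0,85]
  ]
}}

```text
time: 3.48
ee_pos: [0.5124, -0.2228, 0.305]
eef_rot: [0.707, -0.704, 0.051, -0.045]
force: [-0.1, 0.1, 0.8]
grip_width: 0.995
```

Run:
```python
from h import *
print(pose()[1],go([.512,-.217,.161],-.13))
d=get_image("wrist");save(d,"w1.png",s=1.5);print({k:d[k] for k in("fx","fy","cx","cy","R","t")})
P,ok=cloud(get_image("scene"));X,Y,Z=np.moveaxis(P,-1,0)
for a,b in((.155,.18),(.18,.207)):
  p=P[ok&(abs(X-.51)<.03)&(abs(Y+.217)<.03)&(Z>a)&(Z<b)];print(len(p),np.median(p,0))
```

```text
[ 0.5124137  -0.22277317  0.30497781] [array([  0. , 144. ,   5.3]), array([-0.0028, -0.0052, -0.0085]), array([ -1.2, 144. ,   5.7])]
{'fx': 297.3186396354542, 'fy': 297.3186396354542, 'cx': 254.53172949088662, 'cy': 189.33065477401612, 'R': array([[ 0.9909589 , -0.13396641, -0.00731171],
       [-0.12433364, -0.93745121,  0.32515592],
       [-0.05041434, -0.32130707, -0.94563215]]), 't': array([-0.53620758, -0.21193634,  0.40392212])}
42 [ 0.52004923 -0.21570447  0.16639044]
49 [ 0.51802516 -0.21754882  0.19610899]
```

View pics/w1.png

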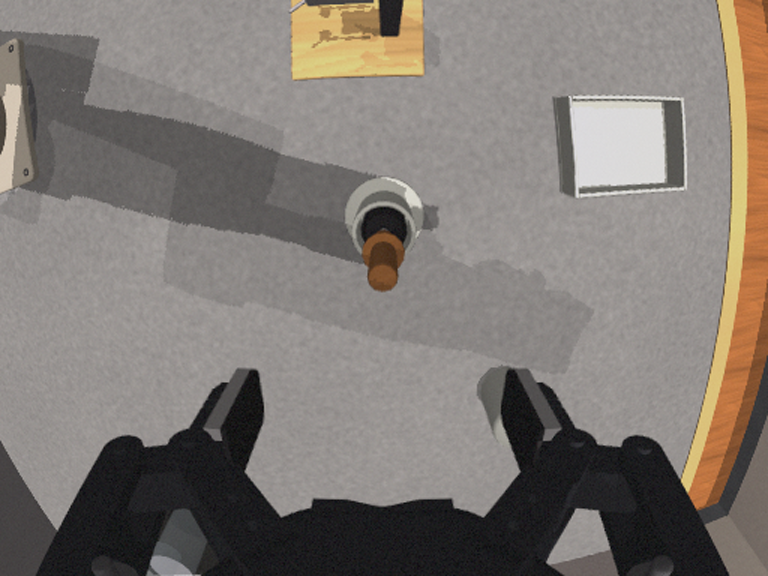

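The wrist view shows the handle top at (382,277), centred between the pads (243 and 520). I'll go down and grasp.

Call:
{"fn": "send_rows", "kwargs": {
  "plan": [
    [0,0,6,0,0,0,85],
    [0,30,0,0,0,0,85],
    [0,30,0,0,0,0,85],
    [0,30,0,0,0,0,85],
    [0,25,0,0,0,0,85],
    [0,20,0,0,0,0,85],
    [0,10,0,0,0,0,85],
    [0,0,0,0,0,0,85]
  ]
}}

```text
time: 4.58
ee_pos: [0.5118, -0.208, 0.1635]
eef_rot: [0.706, -0.705, 0.043, -0.045]
force: [0.5, -0.2, -0.4]
grip_width: 0.996
```

Run:
```python
from h import *
print(pose()[1],go([.512,-.217,.160],-.13))
```

```text
[ 0.51183641 -0.20796061  0.16346187] [array([ 1.3,  3.5, -9. ]), array([-0.0012,  0.0043,  0.0028]), array([ 1.3,  3.5, -8.9])]
```

Call:
{"fn": "send_rows", "kwargs": {
  "plan": [
    [1,2,-8,0,0,0,85],
    [0,0,0,0,0,0,85],
    [0,0,0,0,0,0,60],
    [0,0,0,0,0,0,30],
    [0,0,0,0,0,0,10],
    [0,0,0,0,0,0,5],
    [0,0,0,0,0,0,5],
    [0,0,0,0,0,0,5],
    [0,0,0,0,0,0,5]
  ],
  "grip_force": 100
}}

```text
time: 5.7
ee_pos: [0.5135, -0.2173, 0.1647]
eef_rot: [-0.705, 0.706, -0.042, 0.047]
force: [-0.4, 0.4, 0.9]
grip_width: 0.183
```

Run:
```python
from h import *
o,p,R=pose();print(p,go([.512,-.217,.160],-.13),o["grip_width"],o["force"])
```

```text
[ 0.5134642  -0.21727361  0.16466875] [array([-1.5,  4.7,  0.1]), array([0.0005, 0.0042, 0.0082]), array([-1.5,  4.7,  0.1])] 0.1832756992874443 [-0.36016637  0.41363846  0.85518439]
```

Call:
{"fn": "send_rows", "kwargs": {
  "plan": [
    [0,-15,0,0,0,0,5],
    [0,-30,0,0,0,0,5],
    [0,-40,0,0,0,0,5],
    [0,-40,0,0,0,0,5],
    [0,-40,0,0,0,0,5],
    [0,-25,0,0,0,0,5],
    [0,0,0,0,0,0,5],
    [0,0,0,0,0,0,5]
  ]
}}

```text
time: 6.7
ee_pos: [0.511, -0.2164, 0.3642]
eef_rot: [-0.705, 0.706, -0.041, 0.048]
force: [-1.4, -0.3, -0.8]
grip_width: 0.187
```

```bash
cat > axis.py <<'E'
from h import *
# brush axis relative to TCP from scene cloud
o,p,R=pose();print(p,o["force"],o["grip_width"],R.as_matrix().round(3)[:, 1])
for n in("scene","top"):
    d=get_image(n);P,ok=cloud(d);c=d["R"].T@-d["t"]
    for a,b in((-.158,-.145),(-.135,-.09),(-.05,-.03),(-.015,0)):
        q=P[ok&(abs(P[...,0]-p[0])<.035)&(abs(P[...,1]-p[1])<.035)&(P[...,2]-p[2]>a)&(P[...,2]-p[2]<b)]
        if len(q):print(n,a,len(q),((np.median(q,0)-p)*1000).round(1),((q.min(0)-p)*1000).round(1),((q.max(0)-p)*1000).round(1))
    if n=="scene":
        X=d["R"]@(p-[0,0,.05])+d["t"];u,v=int(d["fx"]*X[0]/X[2]+d["cx"]),int(d["fy"]*X[1]/X[2]+d["cy"])
        save(d,"b1.png",(max(u-60,0),max(v-70,0),u+60,v+70),4);print(u,v)
print(go([.553,.2295,.345],-.13))
E
python3 axis.py
```

```text
[ 0.51098336 -0.21636213  0.36422117] [-1.39221832 -0.28640086 -0.77425684] 0.186614744247853 [ 0.009 -0.002 -1.   ]
scene -0.158 32 [  11.1    2.4 -152.1] [   1.5  -14.4 -157.3] [  15.5   13.5 -145. ]
scene -0.135 176 [  15.4    2.4 -111.6] [  -2.9  -20.9 -134.9] [ 23.3  18.5 -90. ]
scene -0.05 40 [  7.    0.4 -39.9] [  0.1  -9.7 -49.3] [ 12.    7.7 -30. ]
scene -0.015 59 [  7.7   2.  -11.8] [-10.2 -14.2 -14.9] [15.7 13.7 -0.4]
170 130
top -0.135 36 [  -3.3   14.  -104.1] [ -19.9   -4.1 -135. ] [ 19.2  18.7 -90.1]
top -0.015 7 [ -1.2  10.5 -12.1] [ -6.8  10.  -14.5] [  7.4  13.5 -11.3]
[array([-14.1,  18.7, 447.6]), array([0.0001, 0.0044, 0.0084]), array([-15.9,  18.8, 447.5])]
```

View pics/b1.png

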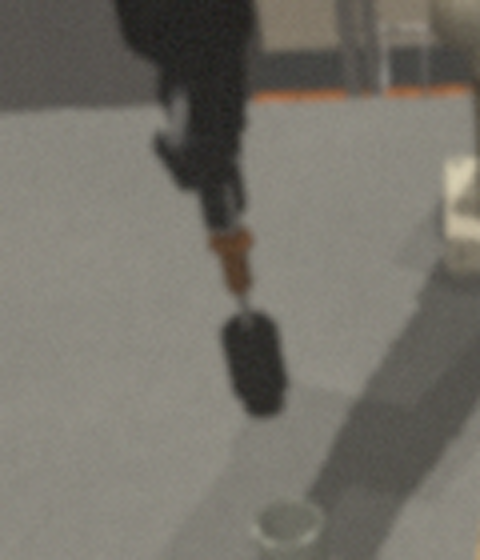

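The brush is held upright, bristles centred at about crop (255,365). On to the cylinder.

Call:
{"fn": "send_rows", "kwargs": {
  "plan": [
    [0,0,20,0,0,0,5],
    [-2,0,40,0,0,0,5],
    [-2,0,45,0,0,0,5],
    [-2,0,45,0,0,0,5],
    [-2,0,45,0,0,0,5],
    [-2,0,45,0,0,0,5],
    [-2,0,45,0,0,0,5],
    [-2,0,45,0,0,0,5],
    [-2,0,45,0,0,0,5],
    [0,0,30,0,0,0,5],
    [0,0,0,0,0,0,5],
    [0,0,0,0,0,0,5]
  ]
}}

```text
time: 8.3
ee_pos: [0.5377, 0.212, 0.3517]
eef_rot: [0.706, -0.705, 0.048, -0.036]
force: [-0.3, -0.5, -0.7]
grip_width: 0.184
```

```bash
sed -i 's/b1.png/b2.png/' axis.py; python3 axis.py
```

```text
[0.53774794 0.21196435 0.35172399] [-0.28554017 -0.50206963 -0.70451311] 0.18426719629149707 [-0.016  0.002 -1.   ]
scene -0.158 31 [   7.3   -6.1 -154.1] [  -9.   -15.1 -157.8] [  12.1   13.2 -146. ]
scene -0.135 173 [  12.5   -6.5 -111. ] [ -10.9  -20.6 -134.9] [ 19.4  17.7 -90.2]
scene -0.05 38 [  6.5  -3.9 -40.3] [ -1.1 -10.  -48.4] [ 10.1   5.8 -30.3]
scene -0.015 53 [  6.9  -3.8 -11.9] [ -7.9 -16.4 -14.7] [15.5 13.4 -1.1]
331 133
top -0.135 33 [ -10.6  -15.7 -109.7] [ -22.7  -20.6 -134.7] [ 16.1   6.1 -90.2]
top -0.015 5 [ -3.2 -14.8 -12.5] [ -6.2 -15.4 -14.8] [  2.7 -12.5 -10.3]
[array([12.8,  6.8, 19.9]), array([-0.0004,  0.0098, -0.0158]), array([12.5,  7. , 20.1])]
```

Call:
{"fn": "send_rows", "kwargs": {
  "plan": [
    [12,0,20,0,0.01,-0.016,5],
    [0,0,0,0,0,0,5],
    [0,0,0,0,0,0,5]
  ]
}}

```text
time: 8.78
ee_pos: [0.5524, 0.2262, 0.3528]
eef_rot: [-0.705, 0.706, -0.048, 0.048]
force: [-0.2, 0.0, -1.9]
grip_width: 0.188
```

```bash
sed -i 's/b2.png/b3.png/' axis.py; python3 axis.py
```

```text
[0.55243289 0.22622156 0.35275468] [-0.21527632  0.01077395 -1.86712691] 0.18835884228035765 [ 0.001 -0.    -1.   ]
scene -0.158 31 [  10.5   -4.6 -152.4] [  -3.6  -15.3 -157.9] [  14.1   11.  -145.5]
scene -0.135 175 [  14.3   -6.7 -111.9] [  -7.2  -20.9 -134.9] [ 22.   18.  -90.8]
scene -0.05 43 [  6.4  -3.9 -40.4] [ -2.6 -10.1 -48.8] [ 11.7   7.3 -30.1]
scene -0.015 53 [  6.8  -4.6 -11.8] [ -7.4 -16.  -14.7] [15.7 11.8 -1. ]
337 135
top -0.135 31 [  -7.3  -16.5 -109.9] [ -20.3  -20.6 -134.5] [ 16.9   2.9 -90.5]
top -0.015 11 [ -3.7 -12.3 -13. ] [-12.5 -14.9 -14.9] [ 7.5 -6.7 -9. ]
[array([0.1, 7.7, 3.2]), array([ 0.0001, -0.0055,  0.0009]), array([0.2, 7.7, 3.2])]
```

Call:
{"fn": "send_rows", "kwargs": {
  "plan": [
    [0,10,4,0,0,0,5],
    [0,20,0,0,0,0,5],
    [0,20,0,0,0,0,5],
    [0,10,0,0,0,0,5],
    [0,0,0,0,0,0,5],
    [0,0,0,0,0,0,5]
  ]
}}

```text
time: 9.62
ee_pos: [0.5525, 0.2295, 0.2902]
eef_rot: [0.705, -0.705, 0.048, -0.049]
force: [0.3, -0.2, -0.6]
grip_width: 0.185
```

Call:
{"fn": "send_rows", "kwargs": {
  "plan": [
    [0,10,0,0,0,0,5],
    [0,10,0,0,0,0,5],
    [0,10,0,0,0,0,5],
    [0,10,0,0,0,0,5],
    [0,10,0,0,0,0,5],
    [0,10,0,0,0,0,5],
    [0,0,0,0,0,0,5],
    [0,0,0,0,0,0,5]
  ]
}}

```text
time: 10.62
ee_pos: [0.5529, 0.2297, 0.2265]
eef_rot: [0.706, -0.705, 0.048, -0.049]
force: [-0.7, 0.6, -0.5]
grip_width: 0.19
```

```bash
cat > st.py <<'E'
from h import *
o,p,R=pose();print(p.round(4),o["force"].round(2),o["moment"].round(2),go([.553,.230,.21],-.13))
E
python3 st.py
```

```text
[0.5529 0.2297 0.2265] [-0.74  0.62 -0.5 ] [-0.02  0.04  0.01] [array([-0. , 16.5,  0.3]), array([-0.0007, -0.0071,  0.002 ]), array([ 0. , 16.5,  0.3])]
```

Call:
{"fn": "send_rows", "kwargs": {
  "plan": [
    [0,9,0,0,0,0,5],
    [0,9,0,0,0,0,5],
    [0,0,0,0,0,0,5],
    [0,0,0,0,0,0,5]
  ]
}}

```text
time: 11.12
ee_pos: [0.5533, 0.2298, 0.2078]
eef_rot: [0.706, -0.705, 0.047, -0.049]
force: [-0.0, 0.2, -0.8]
grip_width: 0.188
```

Call:
{"fn": "send_rows", "kwargs": {
  "plan": [
    [0,4,0,0,0,0,5],
    [0,0,0,0,0,0,5],
    [0,0,0,0,0,0,5]
  ]
}}

```text
time: 11.5
ee_pos: [0.5536, 0.23, 0.204]
eef_rot: [0.706, -0.705, 0.047, -0.05]
force: [-1.3, -0.2, -1.4]
grip_width: 0.185
```

Call:
{"fn": "send_rows", "kwargs": {
  "plan": [
    [0,4,0,0,0,0,5],
    [0,0,0,0,0,0,5],
    [0,0,0,0,0,0,5]
  ]
}}

```text
time: 11.88
ee_pos: [0.5536, 0.23, 0.1998]
eef_rot: [0.706, -0.705, 0.047, -0.05]
force: [-0.3, 0.1, -0.5]
grip_width: 0.187
```

Call:
{"fn": "send_rows", "kwargs": {
  "plan": [
    [0,4,0,0,0,0,5],
    [0,0,0,0,0,0,5],
    [0,0,0,0,0,0,5]
  ]
}}

```text
time: 12.25
ee_pos: [0.5539, 0.2302, 0.1967]
eef_rot: [0.706, -0.705, 0.047, -0.05]
force: [-0.2, -1.1, 2.2]
grip_width: 0.181
```

Call:
{"fn": "send_rows", "kwargs": {
  "plan": [
    [0,4,0,0,0,0,5],
    [0,0,0,0,0,0,5],
    [0,0,0,0,0,0,5]
  ]
}}

```text
time: 12.62
ee_pos: [0.5539, 0.2303, 0.1933]
eef_rot: [0.706, -0.704, 0.046, -0.05]
force: [-0.9, -0.9, 2.2]
grip_width: 0.184
```

```bash
cat > fz.py <<'E'
from h import *
L=[]
for i in range(6):
    get_image("top");o=get_obs();L.append(np.r_[o["ee_pos"][2]*1000,o["force"]])
print(np.round(L,2).tolist(),np.mean(L,0).round(2))
E
python3 fz.py; python3 st.py
```

```text
[[193.31, -1.95, 0.17, 3.76], [193.25, -1.4, -0.88, 2.54], [193.25, -0.3, -1.27, 2.14], [193.2, -1.83, -0.28, 2.48], [193.22, -0.99, -1.14, 2.98], [193.17, -1.58, 0.54, 2.56]] [193.23  -1.34  -0.47   2.74]
[0.5539 0.2303 0.1932] [-1.58  0.54  2.56] [-0.15  0.37 -0.01] [array([ -0.7, -16.8,  -0.3]), array([-0.0032, -0.0069,  0.0056]), array([ -0.8, -16.8,  -0.4])]
```

Call:
{"fn": "send_rows", "kwargs": {
  "plan": [
    [0,2.5,0,0,0,0,5],
    [0,0,0,0,0,0,5],
    [0,0,0,0,0,0,5]
  ]
}}

```text
time: 13.3
ee_pos: [0.5539, 0.2303, 0.1908]
eef_rot: [0.707, -0.704, 0.046, -0.051]
force: [-1.1, 0.4, 4.9]
grip_width: 0.185
```

```bash
python3 fz.py
```

```text
[[190.81, -1.54, -0.44, 4.38], [190.85, -1.93, -0.73, 3.6], [190.84, -0.86, -0.05, 4.28], [190.82, -0.4, -0.2, 2.86], [190.79, -1.08, -1.07, 3.82], [190.78, -1.18, -1.12, 4.3]] [190.81  -1.17  -0.6    3.88]
```

Call:
{"fn": "send_rows", "kwargs": {
  "plan": [
    [0,-10,0,0,0,0,5],
    [-1,-15,0,0,0,0.005,5],
    [0,-20,0,0,0,0,5],
    [0,-15,0,0,0,0,5],
    [0,-7,0,0,0,0,5],
    [0,0,0,0,0,0,5],
    [0,0,0,0,0,0,5]
  ]
}}

```text
time: 14.48
ee_pos: [0.5527, 0.2299, 0.2568]
eef_rot: [0.706, -0.705, 0.05, -0.047]
force: [0.8, 0.5, -0.6]
grip_width: 0.191
```

```bash
python3 st.py
```

```text
[0.5527 0.2299 0.2568] [ 0.77  0.46 -0.65] [ 0.05 -0.04  0.02] [array([ 0.5, 46.8,  0.1]), array([-0.0006, -0.0071, -0.0033]), array([ 0.3, 46.8,  0.1])]
```

Stroke 1 is done. Stroke 2: go down 60 mm and check before pressing.

Call:
{"fn": "send_rows", "kwargs": {
  "plan": [
    [0,10,0,0,0,0,5],
    [0,15,0,0,0,0,5],
    [0,15,0,0,0,0,5],
    [0,12,0,0,0,0,5],
    [0,6,0,0,0,0,5],
    [0,0,0,0,0,0,5],
    [0,0,0,0,0,0,5]
  ]
}}

```text
time: 15.35
ee_pos: [0.5513, 0.2297, 0.1939]
eef_rot: [-0.705, 0.705, -0.051, 0.046]
force: [-0.2, -0.5, 2.4]
grip_width: 0.183
```

Call:
{"fn": "send_rows", "kwargs": {
  "plan": [
    [0,3,0,0,0,0,5],
    [0,0,0,0,0,0,5],
    [0,0,0,0,0,0,5],
    [0,0,0,0,0,0,5]
  ]
}}

```text
time: 15.85
ee_pos: [0.5512, 0.2297, 0.1924]
eef_rot: [0.706, -0.705, 0.05, -0.047]
force: [-0.8, -0.3, 3.3]
grip_width: 0.184
```

```bash
python3 fz.py; python3 st.py
```

```text
[[192.46, -1.12, -0.76, 2.56], [192.38, -0.39, -0.7, 3.7], [192.35, -0.65, -0.2, 3.27], [192.31, -1.21, 0.89, 2.98], [192.33, -0.91, -0.47, 3.11], [192.32, -1.74, 0.38, 4.09]] [ 1.9236e+02 -1.0000e+00 -1.4000e-01  3.2900e+00]
[0.5513 0.2297 0.1923] [-1.74  0.38  4.09] [-0.18  0.43 -0.01] [array([  1.6, -17.7,   0.5]), array([-0.0002, -0.0071, -0.0049]), array([  1.7, -17.7,   0.5])]
```

Call:
{"fn": "send_rows", "kwargs": {
  "plan": [
    [0,-10,0,0,0,0,5],
    [1,-15,0,0,0,-0.004,5],
    [0,-20,0,0,0,0,5],
    [0,-15,0,0,0,0,5],
    [0,-6,0,0,0,0,5],
    [0,0,0,0,0,0,5],
    [0,0,0,0,0,0,5]
  ]
}}

```text
time: 17.02
ee_pos: [0.553, 0.2297, 0.261]
eef_rot: [-0.705, 0.705, -0.049, 0.048]
force: [-0.7, 0.2, -0.6]
grip_width: 0.186
```

```bash
python3 st.py
```

```text
[0.553  0.2297 0.261 ] [-0.67  0.16 -0.57] [ 0.04 -0.02  0.  ] [array([-0. , 51. ,  0.3]), array([ 0.0002, -0.0071, -0.0009]), array([-0.1, 51. ,  0.3])]
```

Call:
{"fn": "send_rows", "kwargs": {
  "plan": [
    [0,10,0,0,0,0,5],
    [0,15,0,0,0,0,5],
    [0,15,0,0,0,0,5],
    [0,15,0,0,0,0,5],
    [0,7,0,0,0,0,5],
    [0,0,0,0,0,0,5],
    [0,0,0,0,0,0,5]
  ]
}}

```text
time: 17.9
ee_pos: [0.5516, 0.2292, 0.1932]
eef_rot: [-0.705, 0.706, -0.05, 0.047]
force: [-0.1, 0.5, 3.5]
grip_width: 0.186
```

Call:
{"fn": "send_rows", "kwargs": {
  "plan": [
    [0,2.5,0,0,0,0,5],
    [0,0,0,0,0,0,5],
    [0,0,0,0,0,0,5],
    [0,0,0,0,0,0,5]
  ]
}}

```text
time: 18.4
ee_pos: [0.5515, 0.2292, 0.1923]
eef_rot: [-0.705, 0.706, -0.05, 0.047]
force: [-0.3, 0.0, 2.7]
grip_width: 0.184
```

```bash
python3 fz.py; python3 st.py
```

```text
[[192.35, -1.08, -0.19, 2.67], [192.3, -0.48, 0.13, 3.85], [192.22, -1.24, -0.46, 3.62], [192.23, -1.23, 0.27, 4.02], [192.19, -0.68, 0.07, 3.41], [192.18, -0.74, -0.55, 2.87]] [ 1.9224e+02 -9.1000e-01 -1.2000e-01  3.4100e+00]
[0.5516 0.2292 0.1922] [-0.74 -0.55  2.87] [-0.12  0.28  0.04] [array([  1.3, -17.8,   0.9]), array([ 0.0012, -0.0071, -0.0032]), array([  1.3, -17.8,   1. ])]
```

Call:
{"fn": "send_rows", "kwargs": {
  "plan": [
    [0,-10,0,0,0,0,5],
    [1,-15,0,0,0,-0.003,5],
    [0,-20,0,0,0,0,5],
    [0,-20,0,0,0,0,5],
    [0,-20,0,0,0,0,5],
    [0,-20,0,0,0,0,5],
    [0,-20,0,0,0,0,5],
    [0,-20,0,0,0,0,5],
    [0,-15,0,0,0,0,5],
    [0,0,0,0,0,0,5],
    [0,0,0,0,0,0,5]
  ]
}}

```text
time: 20.08
ee_pos: [0.5526, 0.2293, 0.3605]
eef_rot: [-0.705, 0.706, -0.049, 0.048]
force: [-0.5, 0.1, -0.4]
grip_width: 0.182
```

```bash
sed -i 's/go(.*)$/go([.496-.08,-.0195+.0104,.36],-.13))/' axis.py; sed -i 's/b3.png/b4.png/' axis.py;python3 axis.py
```

```text
[0.55255159 0.22925313 0.36046917] [-0.4781259   0.06140934 -0.41629684] 0.18227748927906684 [-0.001 -0.001 -1.   ]
scene -0.158 30 [   9.6   -6.5 -152.9] [  -4.8  -15.9 -157.2] [  13.3    9.7 -145.6]
scene -0.135 177 [  14.3   -6.9 -112. ] [  -5.8  -21.2 -134.7] [ 20.1  17.2 -90.1]
scene -0.05 43 [  7.   -3.1 -38.8] [ -1.5 -10.3 -50. ] [  9.9   7.4 -30.6]
scene -0.015 58 [  7.5  -4.9 -12.2] [-13.4 -15.  -14.7] [15.7 12.4 -0.1]
339 133
top -0.135 42 [  -8.1  -15.9 -103.2] [ -20.5  -21.1 -134.9] [ 19.   12.1 -90.1]
top -0.05 1 [ -2.2 -10.3 -47.7] [ -2.2 -10.3 -47.7] [ -2.2 -10.3 -47.7]
top -0.015 12 [ -4.4 -10.7 -13.8] [-13.  -13.9 -14.9] [  7.1  -7.8 -11.6]
[array([-102.6,    0.9, -254.7]), array([ 0.0017, -0.007 , -0.0014]), array([-104.4,    0.3, -254. ])]
```

Call:
{"fn": "send_rows", "kwargs": {
  "plan": [
    [-7,0,-17,0,0,0,5],
    [-14,0,-34,0,0,0,5],
    [-14,0,-34,0,0,0,5],
    [-14,0,-34,0,0,0,5],
    [-14,0,-34,0,0,0,5],
    [-14,0,-34,0,0,0,5],
    [-14,0,-34,0,0,0,5],
    [-7,0,-17,0,0,0,5],
    [0,0,0,0,0,0,5],
    [0,0,0,0,0,0,5]
  ]
}}

```text
time: 21.42
ee_pos: [0.4155, 0.0005, 0.354]
eef_rot: [-0.703, 0.707, -0.053, 0.043]
force: [-0.0, -0.0, -1.4]
grip_width: 0.184
```

Run:
```python
from h import *
print(pose()[1],go([.496-.06,-.0195+.0078,.178],-.13))
for n in("top","wrist"):
  d=get_image(n)
  if n=="top": save(d,"t5.png",(205,165,305,265),6)
  else: save(d,"w5.png",s=1.5)
```

```text
[0.41547846 0.00049309 0.35398806] [array([ 24.3, 175.7,  -8.2]), array([ 0.0064, -0.006 , -0.0133]), array([ 21.9, 176. ,  -9.4])]
```

View pics/w5.png

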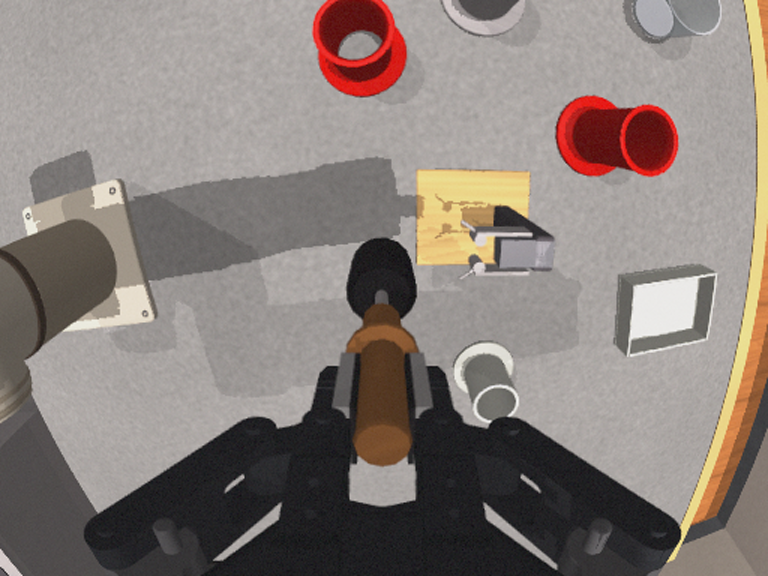

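The wrist view shows the brush straight in the pads and the clip at about (500,250). I'll zoom in on the clip.

Run:
```python
import cv2
a=cv2.imread("pics/w5.png");cv2.imwrite("pics/w5c.png",cv2.resize(a[150:300,400:570],None,fx=4,fy=4,interpolation=cv2.INTER_CUBIC))
```

```text
(no output)
```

View pics/w5c.png

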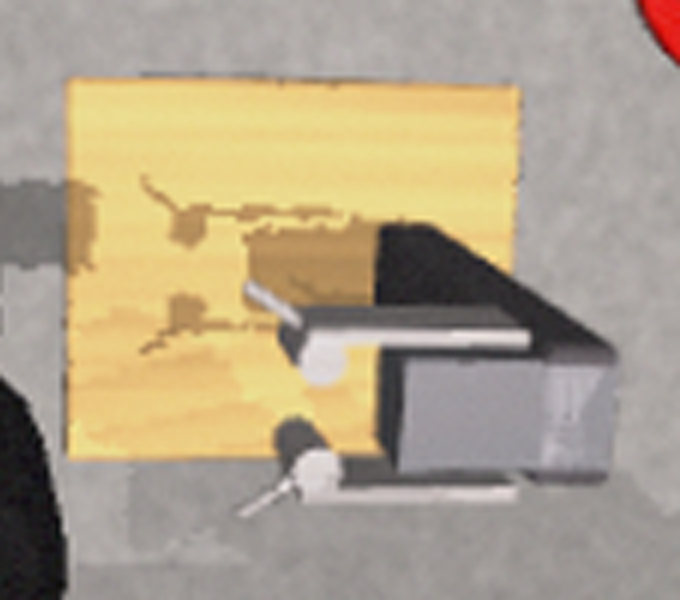

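Run:
```python
from h import *
d=get_image("wrist");o,p,R=pose();print(p)
def ray(u,v,z):
    x,y=(u-d["cx"])/d["fx"],(v-d["cy"])/d["fy"];t=np.hypot(x,y)
    r=np.array([x/t*np.sin(t),y/t*np.sin(t),np.cos(t)]);w=d["R"].T@r;c=-d["R"].T@d["t"];return c+(z-c[2])/w[2]*w
f=lambda a,b,z:ray(((400+a/4)+.5)/1.5-.5,((150+b/4)+.5)/1.5-.5,z)
j1,j2=f(323,360,.156),f(320,470,.156);print("jaws",j1,j2,np.linalg.norm(j1-j2))
e=j1-j2;yaw=np.arctan2(-e[0],e[1])
q1,q2=f(402,360,.156),f(400,470,.156);print("post front",q1,q2)
b=[f(67,80,.006),f(520,87,.006),f(67,460,.006)];e2=b[1]-b[0];print("yaw",yaw,np.arctan2(e2[1],e2[0]),np.linalg.norm(e2))
e3=f(530,338,.150)-f(310,325,.150);e4=f(515,490,.15)-f(305,492,.15)
print("arms",np.arctan2(e3[1],e3[0]),np.arctan2(e4[1],e4[0]))
x=np.array([np.cos(-.13),np.sin(-.13),0]);print("axis",(j1+j2)/2+.008*x,"from post",(q1+q2)/2-.009*x)
g=lambda u,v,z:ray((u+.5)/1.5-.5,(v+.5)/1.5-.5,z)
print("handle top",g(383,446,p[2]+.041)-p,"collar",g(382,345,p[2]-.014)-p)
```

```text
[0.41569596 0.000748   0.35397336]
jaws [ 0.49180068 -0.00788214  0.156     ] [ 0.48959566 -0.03064173  0.156     ] 0.02286615831135313
post front [ 0.50796647 -0.00974992  0.156     ] [ 0.50625743 -0.03272439  0.156     ]
yaw -0.09658136429519655 -0.11392256531930103 0.12855454429057156
arms -0.16799022383441994 -0.11607140521490787
axis [ 0.49863066 -0.02029901  0.156     ] from post [ 0.49818789 -0.02007045  0.156     ]
handle top [ 0.00144793 -0.00081232  0.041     ] collar [ 0.00113476  0.00405109 -0.014     ]
```

Run:
```python
from h import *
print(go([.453,-.0134,.178],-.125))
```

```text
[array([ 41.2, 175.5,  -7.8]), array([ 0.0066, -0.01  , -0.0135]), array([ 38.8, 176. ,  -9.4])]
```

Call:
{"fn": "send_rows", "kwargs": {
  "plan": [
    [0,0,0,0.0066,-0.01,-0.0135,5],
    [20,0,-5,0,0,0,5],
    [19,10,-4,0,0,0,5],
    [0,25,0,0,0,0,5],
    [0,25,0,0,0,0,5],
    [0,25,0,0,0,0,5],
    [0,25,0,0,0,0,5],
    [0,25,0,0,0,0,5],
    [0,20,0,0,0,0,5],
    [0,10,0,0,0,0,5],
    [0,0,0,0,0,0,5],
    [0,0,0,0,0,0,5]
  ]
}}

```text
time: 23.08
ee_pos: [0.4577, -0.0115, 0.1776]
eef_rot: [0.707, -0.705, 0.043, -0.041]
force: [0.1, 0.3, -1.5]
grip_width: 0.182
```

```bash
cat > m.py <<'E'
from h import *
o,p,R=pose();print(p,o["force"].round(2),go([.453,-.0134,.178],-.125),"full",go([.4975,-.019,.178])[0])
E
python3 m.py; sed -i 's/b4.png/b5.png/' axis.py;python3 axis.py
```

```text
[ 0.45774956 -0.01145441  0.17759062] [ 0.15  0.33 -1.48] [array([-4.5, -0.4, -2.5]), array([-0.0016,  0.007 , -0.0029]), array([-4.5, -0.4, -2.5])] full [40.4 -0.5 -2.8]
[ 0.45774956 -0.01145441  0.17759062] [ 0.1465659   0.33009629 -1.47764339] 0.18153811655026791 [-0.003  0.002 -1.   ]
scene -0.158 5 [   7.7    7.6 -153.4] [   3.3    7.4 -157.1] [  10.7   11.2 -147. ]
scene -0.135 33 [   9.8   14.4 -115.7] [  -2.9    7.4 -134. ] [ 16.6  18.6 -90.2]
scene -0.05 31 [  7.4  -3.8 -35. ] [ -0.9 -28.8 -49.5] [ 33.9  17.2 -30. ]
scene -0.015 36 [  7.3  -3.2 -12.3] [ -6.1 -15.3 -14.5] [18.4 12.6 -5.8]
247 164
[array([ -42.2, -182.1,   -2.3]), array([-0.0017,  0.0119, -0.0024]), array([ -41.8, -182.2,   -3.1])]
```

Call:
{"fn": "send_rows", "kwargs": {
  "plan": [
    [0,0,-2.6,0,0.007,0,5],
    [8,0,0,0,0,0,5],
    [8,0,0,0,0,0,5],
    [4,0,0,0,0,0,5],
    [0,0,0,0,0,0,5],
    [0,0,0,0,0,0,5]
  ]
}}

```text
time: 23.92
ee_pos: [0.4802, -0.017, 0.1792]
eef_rot: [0.706, -0.705, 0.044, -0.045]
force: [0.3, 0.5, -0.8]
grip_width: 0.19
```

```bash
python3 m.py
python3 - <<'E'
from h import *
d=get_image("wrist");save(d,"w6.png",(200,120,420,330),3)
E
```

```text
[ 0.48024051 -0.01703307  0.17924417] [ 0.3   0.54 -0.79] [array([-27.5,   1.2,   0.2]), array([-0.002 , -0.0007,  0.0011]), array([-27.5,   1.2,   0.2])] full [17.4  1.3  0.2]
```

View pics/w6.png

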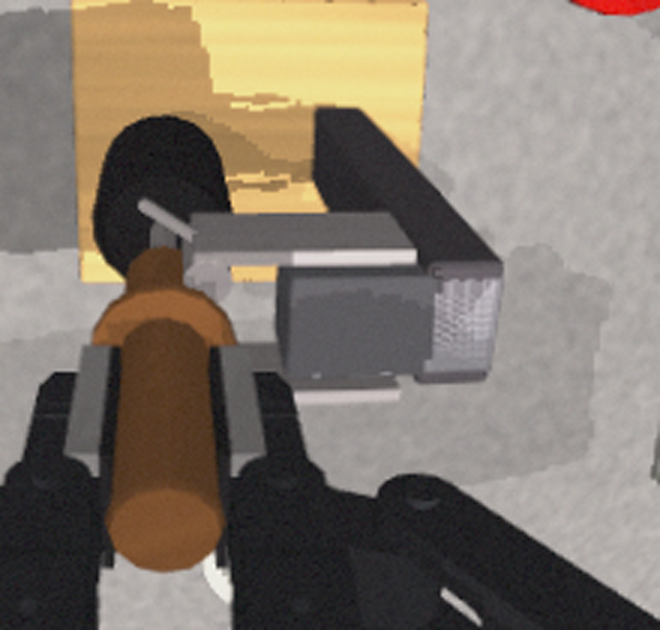

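The handle sits in front of the jaws and the collar is above them. About 17 mm to go, so I'll push in small steps.

Call:
{"fn": "send_rows", "kwargs": {
  "plan": [
    [3,0,0,0,0,0,5],
    [3,0,0,0,0,0,5],
    [0,0,0,0,0,0,5]
  ]
}}

```text
time: 24.35
ee_pos: [0.4831, -0.0169, 0.1784]
eef_rot: [0.707, -0.704, 0.046, -0.042]
force: [-0.8, 0.2, 0.2]
grip_width: 0.183
```

```bash
python3 m.py
```

```text
[ 0.48313007 -0.01687697  0.17835708] [-0.77  0.23  0.18] [array([-30.3,   0.5,  -0.3]), array([-0.0031, -0.0001, -0.0059]), array([-30.3,   0.4,  -0.3])] full [14.5  0.3 -0.3]
```

Call:
{"fn": "send_rows", "kwargs": {
  "plan": [
    [4,0,0,0,0,0,5],
    [4,0,0,0,0,0,5],
    [0,0,0,0,0,0,5]
  ]
}}

```text
time: 24.72
ee_pos: [0.486, -0.0172, 0.177]
eef_rot: [0.707, -0.704, 0.05, -0.038]
force: [-0.7, 0.6, -0.6]
grip_width: 0.186
```

```bash
python3 m.py
```

```text
[ 0.48598963 -0.0172489   0.17695294] [-0.68  0.65 -0.56] [array([-33.2,  -0.5,  -0.3]), array([-0.003 ,  0.0003, -0.0175]), array([-33.2,  -1. ,  -0.3])] full [11.6 -1.3 -0.3]
```

```bash
python3 fz.py; python3 m.py
```

```text
[[176.97, -3.29, 0.34, -0.35], [176.96, -1.99, 1.86, -0.64], [176.96, -3.6, 1.48, -1.22], [176.97, -1.77, 1.53, -1.5], [176.98, -2.62, 1.4, -1.44], [176.97, -3.01, 0.59, -1.5]] [176.97  -2.71   1.2   -1.11]
[ 0.48603902 -0.01725739  0.17696899] [-3.01  0.59 -1.5 ] [array([-33.3,  -0.5,  -0.3]), array([-0.0031,  0.0003, -0.0172]), array([-33.3,  -1. ,  -0.3])] full [11.6 -1.2 -0.3]
```

Call:
{"fn": "send_rows", "kwargs": {
  "plan": [
    [3,0,0,0,0,-0.015,5],
    [4,0,0,0,0,-0.003,5],
    [3,0,0,0,0,0,5]
  ]
}}

```text
time: 25.4
ee_pos: [0.4886, -0.0176, 0.1754]
eef_rot: [0.707, -0.704, 0.049, -0.039]
force: [-7.6, 2.1, 1.6]
grip_width: 0.187
```

```bash
python3 m.py
```

```text
[ 0.48860832 -0.01763852  0.17541961] [-7.64  2.06  1.6 ] [array([-35.9,  -2.1,  -0.2]), array([-0.0032,  0.0004, -0.014 ]), array([-35.9,  -2.6,  -0.2])] full [ 9.  -2.7 -0.2]
```

Call:
{"fn": "send_rows", "kwargs": {
  "plan": [
    [4,-1.5,0,0,0,-0.01,5],
    [4,-1,0,0,0,-0.01,5],
    [3,0,0,0,0,0,5]
  ]
}}

```text
time: 25.78
ee_pos: [0.4936, -0.0183, 0.1753]
eef_rot: [0.707, -0.704, 0.046, -0.042]
force: [-2.4, 1.2, -0.3]
grip_width: 0.185
```

```bash
python3 m.py
```

```text
[ 0.49364871 -0.01825168  0.17532309] [-2.42  1.21 -0.28] [array([-41. ,  -2.4,  -0.2]), array([-0.0032,  0.0006, -0.0067]), array([-40.9,  -2.7,  -0.3])] full [ 3.9 -2.7 -0.3]
```

Past the peak. Next I'll ease it home.

Call:
{"fn": "send_rows", "kwargs": {
  "plan": [
    [3,-1,0,0,0,-0.006,5],
    [1.5,0,0,0,0,0,5],
    [0,0,0,0,0,0,5]
  ]
}}

```text
time: 26.15
ee_pos: [0.4976, -0.0187, 0.1764]
eef_rot: [0.707, -0.704, 0.045, -0.043]
force: [-2.1, 0.3, -2.5]
grip_width: 0.182
```

```bash
python3 m.py; python3 fz.py
```

```text
[ 0.49759218 -0.01869652  0.17639588] [-2.12  0.29 -2.51] [array([-44.9,  -1.5,  -0.3]), array([-0.0035,  0.0006, -0.0021]), array([-44.9,  -1.6,  -0.3])] full [-0.1 -1.6 -0.3]
[[176.37, -4.19, 1.1, -0.33], [176.37, -2.98, 1.03, -1.38], [176.35, -3.9, 0.71, -0.85], [176.36, -3.2, 1.9, 0.47], [176.39, -3.92, 1.9, -0.75], [176.39, -4.02, 1.71, 0.13]] [176.37  -3.7    1.39  -0.45]
```

Call:
{"fn": "send_rows", "kwargs": {
  "plan": [
    [2.5,0,0,0,0,0,5],
    [0,0,0,0,0,0,5],
    [0,0,0,0,0,0,5]
  ]
}}

```text
time: 26.82
ee_pos: [0.4978, -0.0187, 0.1764]
eef_rot: [0.707, -0.704, 0.046, -0.042]
force: [-4.0, 1.7, -0.9]
grip_width: 0.187
```

```bash
python3 m.py
python3 - <<'E'
from h import *
d=get_image("wrist");save(d,"w7.png",(170,80,400,330),2.4)
d=get_image("scene");save(d,"s7.png",(200,110,290,220),5)
E
```

```text
[ 0.49776765 -0.01872315  0.17644383] [-3.99  1.75 -0.93] [array([-45.1,  -1.3,  -0.3]), array([-0.0035,  0.0007, -0.0066]), array([-45.1,  -1.6,  -0.3])] full [-0.2 -1.6 -0.3]
```

View pics/w7.png

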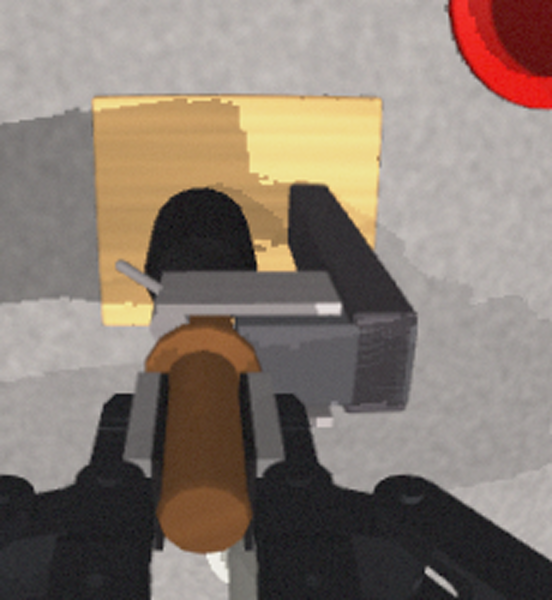

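The handle is inside the jaws against the stop, with the collar just above them. Letting go.

Call:
{"fn": "send_rows", "kwargs": {
  "plan": [
    [0,0,0,0,0,0,30],
    [0,0,0,0,0,0,60],
    [0,0,0,0,0,0,85],
    [0,0,0,0,0,0,85],
    [0,0,0,0,0,0,85],
    [0,-20,0,0,0,0,85],
    [0,-30,0,0,0,0,85],
    [0,-40,0,0,0,0,85],
    [0,-40,0,0,0,0,85],
    [0,-30,0,0,0,0,85],
    [0,0,0,0,0,0,85]
  ]
}}

```text
time: 28.3
ee_pos: [0.5018, -0.0203, 0.3426]
eef_rot: [0.706, -0.705, 0.043, -0.046]
force: [0.6, -0.3, -0.6]
grip_width: 0.998
```

Run:
```python
from h import *
o,p,R=pose();print(p,o["force"].round(2),o["grip_width"],o["time"])
a=get_image("scene");save(a,"s8.png",(190,100,310,230),4.5)
for n,d in(("scene",a),("top",get_image("top"))):
    P,ok=cloud(d)
    for z0,z1 in((.03,.09),(.158,.166),(.17,.2),(.205,.225)):
        q=P[ok&(abs(P[...,0]-.498)<.03)&(abs(P[...,1]+.02)<.03)&(P[...,2]>z0)&(P[...,2]<z1)]
        if len(q):print(n,z0,len(q),np.median(q,0).round(4),q.min(0).round(4),q.max(0).round(4))
```

```text
[ 0.50183059 -0.02026106  0.34260942] [ 0.58 -0.32 -0.57] 0.9976064547060173 28.3
scene 0.03 25 [ 0.507  -0.0028  0.0668] [ 0.4933 -0.0064  0.0358] [ 0.5129 -0.0017  0.088 ]
scene 0.158 58 [ 0.5079 -0.0206  0.1604] [ 0.4858 -0.0387  0.1581] [ 0.5277 -0.0011  0.1659]
scene 0.17 42 [ 0.5036 -0.0197  0.1848] [ 0.4951 -0.0282  0.1702] [ 0.5084 -0.0131  0.1998]
scene 0.205 39 [ 0.5018 -0.019   0.2156] [ 0.49   -0.0275  0.2051] [ 0.5065 -0.0125  0.2189]
```

View pics/s8.png

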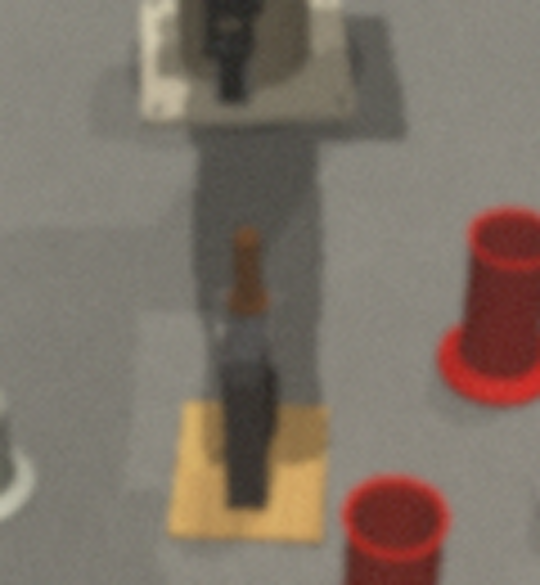

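The brush stands upright in the clip, handle at crop (247,265). Its top is at z about 0.217, so the tip is about 17 mm above the bench, and the gripper is clear above it. I'll hand in.

```bash
python3 -c "
from bench import *
print(finish_job())"
```

```text
the job is handed in; nothing more can be done
None
```

I took the brush from the pot, scrubbed the grey metal cylinder with three strokes, snapped the brush into the spring clip and let go. I handed the job in at about 28 s of the 70 s allowed; `finish_job()` gives no verdict.

- **Strokes:** I found the inner floor by touch at about 40 mm above the bench. From the force readings, the tuft was squashed about 7 to 8 mm each time. I then drew the tip up to about 98 mm above the bench or higher, with the tuft free. The third stroke went on up out of the cylinder.
- **Clip:** the highest push reading was about 8 N, just before the handle snapped in against the stop.
- **Last check:** the camera shows the brush upright with the collar just above the jaws. The handle axis is within about 1 to 2 mm of the clip's, the tip is about 17 mm above the bench, and the gripper is open and well clear.
- **What disagreed:** the first pixel picks for the clip and the cylinder mouth were 2 to 3 mm off the depth and wrist-camera values, so I used the later ones. My last depth reading from the top camera found no points on the brush, so the final position rests on the scene camera alone. I did not re-measure the bowl, bottle, beaker and tray at the end, but I never worked near them.

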